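# Seat a jar in the spring-loaded jar stand

## Robot

A 6-joint arm with a two-finger parallel gripper is mounted at the origin on the work surface. World frame = base frame: x ahead of the robot, y to its left, z up, the work surface at z = 0. Lengths are in m, angles in degrees, forces in N, time in s.
With the tool pointing down it reaches from about 0.25 to 0.725 m from the base axis. Payload 9.7 kg.
Tool frame: the origin (TCP) lies midway between the tips of the shut fingers; the grasp point (between the pads) lies 19 mm behind it; x points along the fingers, y is the direction in which the jaws open and shut, and the axes are right-handed (so a half turn about x gives the same grasp; the last joint's range is limited). The gripper opens to 85 mm and grips with 20 to 120 N. Pads are 22 mm wide; open, the fingers measure 114 mm over their backs; the gripper's body (76 mm by 85 mm) begins 54 mm behind the grasp point. The pads swing forward as they close: fully open they stand 13 mm farther back than shut.
Start: joints at [0, 4.979, 10.078, 95.1, 0, 90], TCP at [0.55, -0, 0.231] pointing down, gripper open.
Joint ranges: [-179.16, 179.16], [-48.56, 103.87], [-65.8, 70.77], [-126.05, 130.52], [-82.76, 87.17], [-180, 180]. Speed limits (degrees/s): [127.2, 127.2, 147.25, 180, 180, 180].

## Interface

Orientations are given as [roll, pitch, yaw] about the fixed x, y, z axes, in that order (R = Rz(yaw) Ry(pitch) Rx(roll)).
In Python, from workcell import bot, cams gives the robot as it stands.
- The arm moves only by the tool apply_moves, never from a script. Its argument "commands" is a list of rows, each a list of 5 numbers: the shift along the tool's x, y, z in m, then the turn about the tool's x in rad, then the opening, from -1 (shut) to 1 (fully open). In form: [[tx, ty, tz, roll, hand], ...]. A call has 1 to 12 rows; each row is the pose to reach, as a shift and turn from the pose measured when the call began, along the tool's axes at that moment; what a row does not reach only later rows make up. A row lasts 1/10 s, in which the tool goes at most 50 mm and 8.59 degrees, less where a joint would pass 70% of its speed; a pose out of reach is approached as far as the arm can. A call with a gripper value outside its range is refused whole. The fingers move at their own pace and stop on an object; "newtons" is the grip in N (left out, the last holds). Time passes only in rows, so rows that repeat a pose let the fingers close. It gives the time, the measured TCP pose, the force and the opening at its end, in the units of the state.
- bot.get_obs(): the state, without advancing time (a new reading comes with each control period).
- cams.camera(name): name is "scene" or "side" or "wrist"; returns a dict with "frame" (384x512x3 uint8, blue, green, red), "depth" (384x512 float32, m along the optical axis (not along the pixel's ray), 0 where there is no reading), "camera_matrix" (3x3 intrinsics, pixels), "D" ([k1, k2, p1, p2, k3] as OpenCV has them; the pictures are not rectified), "R" (3x3) and "t" (3): a world point X has camera coordinates R X + t; the wrist camera has in their place "mount" (4x4, takes a point from camera to tool coordinates, whose origin is the TCP and whose axes are the tool frame's). Camera axes: x right, y down, z forward; pixel columns grow to the right and rows downward; lengths in m; the calibration is good to about 2 mm. A picture is of the moment at which its call begins: read the wrist's pose just before it.
- bot.job_done(): hands the job in, once; it reports no verdict.
Trained networks look in the newest picture that a camera, given by its name, has taken for a name from the list of things; names that differ only in an ending like _2 or _b are one class to them, and where a whole thing is asked for, a point or a joint stands for the part that bears it (a point fixed in the world has none). Each returns a list of dicts, best first, with "confidence" (0 to 1); they miss things now and then, are a little off and sometimes report something else, mostly with a low value. They report only what shows in the picture. A call takes as long as a camera call. They do not tell look-alikes from the thing itself.
- cams.spot_in(name, camera): "rect" ([left, top, right, bottom] in pixels, round what is visible of it).
The state is a dict: "time": time; "q": joint angles; "qd": joint speeds; "joint_efforts": joint torques, N m; "ee_pos": TCP position; "tcp_rot": TCP orientation; "wrist_force": force on the tool from outside, world axes, zero at the start; "torque": the same for the moment, N m; "opening": finger opening in m.
Only numpy, scipy, OpenCV 4.12 (cv2) and the standard library are available. Lean on these libraries where they do the work, as an engineer would, in place of code of your own. Each camera call takes 0.05 s, during which the arm holds its last target. There are 200 camera calls.

## Task

Take the short lidded glass jar from the chopping board, stand it on the open end of the steel jar stand's plate (over the dark rubber disc) and let go of it. Then nudge it along the plate, past the spring roller, until it is fully home, pressed up to the end stop so that it rests against the side fence, the end stop and the roller all at once. Push gently, it is glass; leave it standing there untouched, and do not disturb the other things.

Things in the scene. Friction and masses are not known exactly. Their poses are not given: they have to be found in the camera images.
- jar_center (a point): Centre (on the axis, 40 mm above its foot) of the jar to seat: round, clear glass, steel lid, 56 mm in diameter, 80 mm high, 0.3 to 0.5 kg, upright on the board. It is the smaller of the two lidded jars there (the other is 64 mm across, 130 mm high); a white cup 60 mm high stands there too. Each is at least 110 mm from the next, centre to centre.
- board: Wooden chopping board, fixed, 280 x 250 mm, 18 mm thick; origin at the centre of its underside.
- holder: The jar stand, fixed on the table: steel plate 290 mm (its x) by 130 mm (its y), 12 mm thick, origin at the centre of its underside, z up. x runs along the push, from the open end to the nest. Seen from above, a fence stands on the -y side and, at the +x end, a grey L-shaped head with the end stop; its long leg on the +y side bears the spring roller. Only the stop and its bracket rise over 38 mm above the underside.
- load_spot (a point): Centre of the flush dark rubber disc, 72 mm in diameter, on the plate's top at its open end (85 mm to -x of the plate's centre). Stand the jar here. Axes as the stand's.
- fence_mid (a point): Middle of the foot of the fence's inner face, on the plate's top. The fence is a straight aluminium bar along x, 250 mm long, 20 mm high above the plate's top. A jar touching it has its axis on the plate's centre line, 28 mm to +y of this point. Axes as the stand's.
- home_mid (a point): Point on the plate's top, on its centre line: the middle of where the axis of a jar that is home can be. The head is locked anywhere along its track, differently each time and not measured: home is up to 25 mm to either side along x, and must be felt. The stop is an upright rubber pad 28 mm beyond home, 30 mm wide, 8 to 48 mm above the plate, on a stiff spring (4 N/mm).
- roller_mid (a point): Point on the plate's top, middle of the range of the roller, which moves with the head: its axis is always 8 mm nearer the open end than home. Upright roller, 16 mm in diameter, 22 mm high, sprung to -y with 3 to 4 N. It meets the jar 24 mm short of home, resists the push with up to 5 N, friction included, then slips in behind it. It does not draw the jar home: push it on until it presses on the stop with about 8 to 11 N. Over 15 N on the stop the glass is at risk.
Not all that is in view belongs to the job. What is shaped like the part that bears jar_center but blue, brown or yellow is not meant.

How it is judged (in metres and radians):
On the way:
1. the jar stands free on the open end of the plate, let go of (x of jar_center in the frame of holder between -0.125 and -0.035 m and y of jar_center in the frame of holder between -0.03 and 0.04 m and angle between jar_center's own z axis and vertical below 0.08 rad and contact force between jar and holder above 0.5 N and contact force between jar and the fingers below 0.05 N and linear speed of jar below 0.02 m/s), for 0.2 s.
At the end, for the whole second after the job is handed in: The jar stands upright on the plate (within 0.08 rad), at rest, beyond the roller, and presses on the fence, the end stop and the roller at the same time, each with more than 0.2 N (contact force between jar and fence_c0 above 0.2 N and contact force between jar and buffer_c0 above 0.2 N and contact force between jar and roller_c0 above 0.2 N and x of jar_center in the frame of holder above 0.004 m and z of jar_center in the frame of holder below 0.057 m and angle between jar_center's own z axis and vertical below 0.08 rad and linear speed of jar below 0.01 m/s); the robot touches nothing.
It fails at once if the jar is pressed against the end stop with more than 15 N (contact force between jar and buffer_c0 above 15 N).
It fails at once if the jar tips over (more than 0.5 rad) (angle between jar_center's own z axis and vertical above 0.5 rad).
It fails at once if another thing is pushed more than 30 mm from its place (distance of any of tall_jar, cup, can, bowl, spoon, shaker from where it was at the start of the episode above 0.03 m).
It also fails if it takes over 56 s, if anything falls off the work surface, if the arm or the gripper's body presses on something with over 40 N, if the wrist force passes 120 N, or if a joint passes its speed limit or range.

## Working session

There is one attempt and no reset: what is moved stays moved. The work goes in short steps, Python scripts to look and compute and a tool call to move; the robot and the scene stay as the last step left them, time stands still between calls to the robot, and variables do not carry over. Pictures are saved under pics/ and viewed, about 8 in all and at most 12, crops included, and the job is handed in when it is done.

Besides the shell and the picture viewer there is one more tool, called after "Request:" as name(argument=value, ...) on one line, values as JSON. apply_moves: Moves the arm, as the interface text tells. Its arguments: {"type":"object","properties":{"commands":{"type":"array"},"newtons":{"type":"number"}},"required":["commands"]}

```bash
mkdir -p pics; ls; cat > h.py <<'E'
import numpy as np, cv2, json
from workcell import bot, cams
def snap(n):
    o=bot.get_obs(); c=cams.camera(n)
    if 'mount' in c:
        from scipy.spatial.transform import Rotation as R
        r=o['tcp_rot']; r=np.asarray(r)
        Rt=r if r.shape==(3,3) else R.from_euler('xyz',r,degrees=True).as_matrix()
        T=np.eye(4);T[:3,:3]=Rt;T[:3,3]=o['ee_pos'];W=T@np.array(c['mount'])
    else:
        W=np.eye(4);W[:3,:3]=np.array(c['R']).T;W[:3,3]=-W[:3,:3]@np.array(c['t'])
    c['W']=W; return c
def ray(c,u,v):
    p=cv2.undistortPoints(np.array([[[u,v]]],float),np.array(c['camera_matrix']),np.array(c['D']))[0,0]
    return c['W'][:3,3], c['W'][:3,:3]@np.array([p[0],p[1],1.])
def atz(c,u,v,z):
    o,d=ray(c,u,v); return o+d*(z-o[2])/d[2]
def atdepth(c,u,v):
    o,d=ray(c,u,v); return o+d*c['depth'][int(v),int(u)]
E
python3 - <<'E'
from h import *
print(bot.get_obs())
ims=[]
for n in ['scene','side','wrist']:
    c=snap(n); print(n,c['W'][:3,3].round(3)); cv2.imwrite(f'pics/{n}0.png',c['frame'])
    for k in ['jar_center','holder','board','load_spot','fence_mid','home_mid','roller_mid']:
        print(' ',k,[(np.round(d['rect']).tolist(),round(d['confidence'],2)) for d in cams.spot_in(k,n)])
a=[cv2.imread(f'pics/{n}0.png') for n in ['scene','side']]
cv2.imwrite('pics/both.png',cv2.resize(np.vstack(a),None,fx=.78,fy=.78))
E
```

```text
pics
{'time': 0.0, 'q': array([-5.83147680e-05,  5.01014027e+00,  1.00344774e+01,  9.50998300e+01,
       -1.21375628e-03,  9.00029370e+01]), 'qd': array([-0.13546365, -0.00695266,  0.04980071,  0.06691585, -0.06162691,
        0.02693119]), 'joint_efforts': array([ 7.68234549e-04, -5.20392072e+01,  4.64802504e+01,  1.63646933e-02,
        2.23589603e-05, -6.77332673e-05]), 'ee_pos': array([ 5.49767508e-01, -6.59699731e-06,  2.30592491e-01]), 'tcp_rot': array([ -89.07595504,   89.92449738, -179.07894953]), 'wrist_force': array([ 0.33159134, -0.00974384, -0.1813303 ]), 'torque': array([ 0.02294236,  0.03083009, -0.00349314]), 'opening': 0.08528151517931368}
scene [1.174 0.43  1.057]
  jar_center [([301.0, 206.0, 324.0, 238.0], 0.98), ([270.0, 265.0, 296.0, 298.0], 0.98), ([369.0, 217.0, 399.0, 248.0], 0.94), ([138.0, 130.0, 222.0, 208.0], 0.46)]
  holder [([138.0, 129.0, 222.0, 208.0], 0.66)]
  board [([228.0, 163.0, 349.0, 272.0], 0.86)]
  load_spot [([139.0, 126.0, 222.0, 207.0], 0.7)]
  fence_mid [([137.0, 130.0, 220.0, 206.0], 0.79)]
  home_mid [([139.0, 123.0, 222.0, 208.0], 0.4)
[... 185 characters left out ...]
0, 191.0, 165.0], 0.82), ([262.0, 141.0, 283.0, 168.0], 0.49)]
  holder [([226.0, 242.0, 360.0, 336.0], 0.62)]
  board [([168.0, 160.0, 290.0, 242.0], 0.86)]
  load_spot [([230.0, 241.0, 359.0, 335.0], 0.64)]
  fence_mid [([222.0, 242.0, 359.0, 335.0], 0.74)]
  home_mid [([226.0, 240.0, 356.0, 339.0], 0.73)]
  roller_mid [([228.0, 239.0, 358.0, 335.0], 0.57)]
wrist [0.551 0.066 0.374]
  jar_center []
  holder [([160.0, 244.0, 354.0, 332.0], 0.72)]
  board [([133.0, 4.0, 386.0, 131.0], 0.95)]
  load_spot [([164.0, 245.0, 354.0, 333.0], 0.84)]
  fence_mid [([160.0, 244.0, 356.0, 334.0], 0.63)]
  home_mid [([162.0, 242.0, 352.0, 332.0], 0.76)]
  roller_mid [([163.0, 242.0, 356.0, 333.0], 0.98)]
```

View pics/both.png

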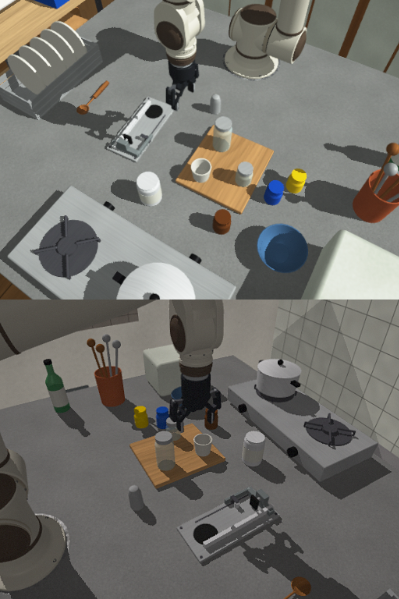

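View pics/wrist0.png

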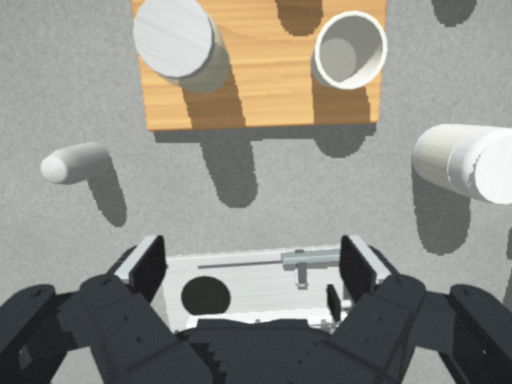

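The jar wanted is the steel-lidded one at about (312,222) in the full scene picture. Candidates for confusion: tall lidded jar (285,170), brown jar (283,281), yellow (384,232) and blue (352,246). I'll check the choice, and the stand, in one close crop.

```bash
python3 - <<'E'
from h import *
c=snap('scene'); f=c['frame']
a=cv2.resize(f[110:220,125:235],(600,600),interpolation=cv2.INTER_CUBIC)[:, :]
b=cv2.resize(f[140:280,220:360],(600,600),interpolation=cv2.INTER_CUBIC)
cv2.imwrite('pics/crop.png',cv2.resize(np.hstack([a,b]),(800,400)))
l,t,r,bt=301,206,324,238
p=atz(c,312.5,206+9,.098); print('lid',p, 'mid via depth',atdepth(c,312,212),atdepth(c,312,225))
# holder: points cloud height
import itertools
uu,vv=np.meshgrid(np.arange(130,230),np.arange(118,215))
P=np.array([atdepth(c,u,v) for u,v in zip(uu.ravel(),vv.ravel())])
for lo,hi in [(.008,.016),(.025,.036),(.045,.07)]:
    m=(P[:,2]>lo)&(P[:,2]<hi); q=P[m]
    print(lo,m.sum(),cv2.minAreaRect(q[:,:2].astype(np.float32)*1000))
    print(q[:,:2].min(0),q[:,:2].max(0))
np.save('P.npy',P)
E
```

```text
lid [0.58583757 0.2461287  0.098     ] mid via depth [0.5794801  0.24131084 0.09951742] [0.60744742 0.25674317 0.08941519]
0.008 1866 ((576.5927124023438, -196.86163330078125), (312.23895263671875, 253.48745727539062), 31.363117218017578)
[ 0.41865935 -0.28844996] [ 0.75108449 -0.01306274]
0.025 553 ((581.61767578125, -171.98822021484375), (249.11749267578125, 117.54513549804688), 1.2712305784225464)
[ 0.45815025 -0.23349602] [ 0.70688787 -0.1110335 ]
0.045 207 ((675.6425170898438, -177.3424530029297), (48.28413772583008, 42.961177825927734), 4.751074314117432)
[ 0.65135314 -0.1971864 ] [ 0.70009977 -0.1541048 ]
```

View pics/crop.png

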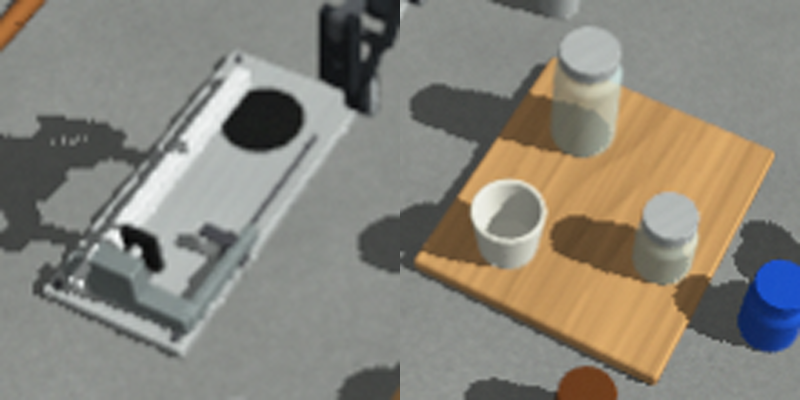

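Crop: the short clear jar with steel lid is at crop (668,235), tall jar (588,90), cup (508,225), blue jar (770,305). The choice is confirmed. The stand runs from the disc, crop (262,120), to the stop at (140,248).

```bash
python3 - <<'E'
from h import *
c=snap('scene')
f=lambda x,y,z:atz(c,125+x*.275,110+y*.275,z).round(4)
print('jar lid',atz(c,220+269*.35,140+218*.35,.098).round(4))
print('disc',f(262,120,.012),'corners',f(235,52,.012),f(350,118,.012),f(182,353,.012),f(40,290,.012))
g=lambda x,y,z:atz(c,220+x*.35,140+y*.35,z).round(4)
print('tall',g(190,53,.148),'cup',g(108,205,.078),'blue',g(375,285,.08))
from scipy.spatial.transform import Rotation as R
print(R.from_euler('xyz',bot.get_obs()['tcp_rot'],degrees=True).as_matrix().round(3))
w=snap('wrist'); print('wrist disc',atz(w,205,296,.012)); print('tall',atz(w,175,38,.148),'cup',atz(w,350,48,.078))
print('wrist plate corner TL',atz(w,164,258,.012))
print('mount',np.round(w['mount'],3))
E
```

```text
jar lid [0.5871 0.2514 0.098 ]
disc [ 0.4834 -0.1915  0.012 ] corners [ 0.4312 -0.2575  0.012 ] [ 0.4433 -0.1288  0.012 ] [ 0.707  -0.1079  0.012 ] [ 0.718  -0.2399  0.012 ]
tall [0.4971 0.1198 0.148 ] cup [0.6374 0.1174 0.078 ] blue [0.5896 0.3575 0.08  ]
[[-0.  1. -0.]
 [ 0. -0. -1.]
 [-1. -0. -0.]]
wrist disc [ 0.48308307 -0.18937312  0.012     ]
tall [0.49625462 0.11602212 0.148     ] cup [0.64184956 0.12305331 0.078     ]
wrist plate corner TL [ 0.42911839 -0.12914783  0.012     ]
mount [[ 0.001 -0.263  0.965 -0.143]
 [ 1.     0.001 -0.001  0.001]
 [-0.     0.965  0.263 -0.066]
 [ 0.     0.     0.     1.   ]]
```

Request:
apply_moves(commands=[[0,0.037,-0.05,0,1],[0,0.037,-0.1,0,1],[0,0.037,-0.15,0,1],[0,0.037,-0.17,0,1],[0,0.037,-0.17,0,1],[0,0.037,-0.17,0,1]])

```text
time: 1.95
ee_pos: [0.5869, 0.1706, 0.231]
tcp_rot: [-52.0, 90.0, -141.9]
wrist_force: [0.2, 1.1, -0.5]
opening: 0.0855
```

```bash
python3 - <<'E'
from h import *
o=bot.get_obs(); print(o['ee_pos'],o['tcp_rot'],o['time'])
c=snap('wrist'); cv2.imwrite('pics/w1.png',c['frame']); print(cams.spot_in('jar_center','wrist'))
E
```

```text
[0.58686696 0.17058958 0.23101527] [ -52.00383719   89.96884087 -141.91618095] 1.95
[{'rect': [374.2, 47.1, 461.7, 109.0], 'confidence': 0.72}, {'rect': [221.4, 66.4, 278.5, 127.9], 'confidence': 0.63}, {'rect': [229.8, 0.0, 276.9, 24.9], 'confidence': 0.56}, {'rect': [103.3, 52.2, 344.8, 257.8], 'confidence': 0.3}]
```

View pics/w1.png

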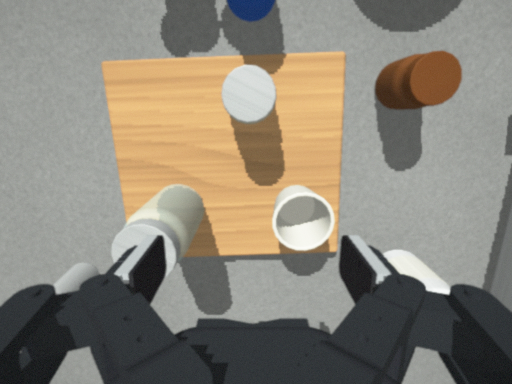

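```bash
python3 - <<'E'
from h import *
c=snap('wrist'); print(atz(c,248.5,93.5,.098)); print(atdepth(c,248,93))
for k in [(223,93),(275,93),(248,66),(248,122)]: print(atz(c,*k,.096).round(4))
s=snap('scene'); 
E
```

```text
[0.58448384 0.25070784 0.098     ]
[0.58402967 0.25115601 0.097669  ]
[0.5613 0.2513 0.096 ]
[0.6085 0.2512 0.096 ]
[0.5841 0.2741 0.096 ]
[0.5839 0.2256 0.096 ]
```

Request:
apply_moves(commands=[[0,-0.0025,-0.05,0,1],[0,-0.0025,-0.08,0,1],[0.02,-0.0025,-0.08,0,1],[0.07,-0.0025,-0.08,0,1],[0.12,-0.0025,-0.08,0,1],[0.16,-0.0025,-0.08,0,1],[0.18,-0.0025,-0.08,0,1],[0.191,-0.0025,-0.08,0,1],[0.191,-0.0025,-0.08,0,1],[0.191,-0.0025,-0.08,0,1]])

```text
time: 3.15
ee_pos: [0.5856, 0.2488, 0.0421]
tcp_rot: [109.4, 89.9, 19.3]
wrist_force: [0.4, 0.2, 0.7]
opening: 0.0858
```

Request:
apply_moves(commands=[[0,0,0,0,-1],[0,0,0,0,-1],[0,0,0,0,-1],[0,0,0,0,-1],[0,0,0,0,-1],[0,0,0,0,-1],[0,0,0,0,-1],[0,0,0,0,-1],[0,0,0,0,-1],[0,0,0,0,-1]], newtons=30)

```text
time: 4.15
ee_pos: [0.5863, 0.249, 0.0439]
tcp_rot: [110.1, 89.7, 20.0]
wrist_force: [-0.7, -0.3, 5.7]
opening: 0.0549
```

Request:
apply_moves(commands=[[-0.02,0,0,0,-1],[-0.06,0,0,0,-1],[-0.1,0,0,0,-1],[-0.14,0,0,0,-1],[-0.15,0,0,0,-1],[-0.15,0,0,0,-1]])

```text
time: 4.75
ee_pos: [0.5863, 0.2491, 0.1954]
tcp_rot: [111.0, 89.6, 20.9]
wrist_force: [-0.0, 0.0, -4.6]
opening: 0.0546
```

```bash
python3 - <<'E'
from h import *
o=bot.get_obs(); print(o['ee_pos'],o['tcp_rot'],o['time'],o['opening'],o['wrist_force'],o['q'])
E
```

```text
[0.58634091 0.249117   0.19535742] [111.03826484  89.57294223  20.92533339] 4.75 0.0546358260769134 [-1.17006873e-03  1.63038750e-03 -4.63346804e+00] [ 2.30260483e+01  1.62335185e+01  1.90218240e+01  9.23615347e+01
 -1.56541611e-02  1.13138921e+02]
```

Request:
apply_moves(commands=[[0,0,0.03,0,-1],[0,0,0.07,0,-1],[0,0,0.11,0,-1],[0,-0.01,0.155,0,-1],[0,-0.025,0.2,0,-1],[0,-0.04,0.245,0,-1],[0,-0.055,0.29,0,-1],[0,-0.07,0.335,0,-1],[0,-0.085,0.375,0,-1],[0,-0.095,0.41,0,-1],[0,-0.103,0.436,0,-1],[0,-0.103,0.436,0,-1]])

```text
time: 5.95
ee_pos: [0.4807, -0.1891, 0.1906]
tcp_rot: [135.6, 89.7, 45.3]
wrist_force: [-0.7, 0.5, -3.5]
opening: 0.0546
```

Request:
apply_moves(commands=[[0,0,0,0,-1],[0,0,0,0,-1]])

```text
time: 6.15
ee_pos: [0.4802, -0.1886, 0.1887]
tcp_rot: [173.2, 89.7, 82.9]
wrist_force: [-1.5, -0.3, -4.3]
opening: 0.0548
```

```bash
python3 - <<'E'
from h import *
o=bot.get_obs(); print(o['ee_pos'],o['tcp_rot'],o['time'],o['opening'],o['wrist_force'])
from scipy.spatial.transform import Rotation as R
print(R.from_euler('xyz',o['tcp_rot'],degrees=True).as_matrix().round(4))
c=snap('side'); f=c['frame'][150:350,180:400]
cv2.imwrite('pics/s1.png',cv2.resize(f,None,fx=3,fy=3,interpolation=cv2.INTER_CUBIC))
E
```

```text
[ 0.48015558 -0.18860529  0.18871576] [173.18909596  89.74782943  82.8797074 ] 6.15 0.0548045324683798 [-1.49308773 -0.26057652 -4.28336878]
[[ 5.0e-04  1.0e+00 -5.4e-03]
 [ 4.4e-03 -5.4e-03 -1.0e+00]
 [-1.0e+00  5.0e-04 -4.4e-03]]
```

View pics/s1.png

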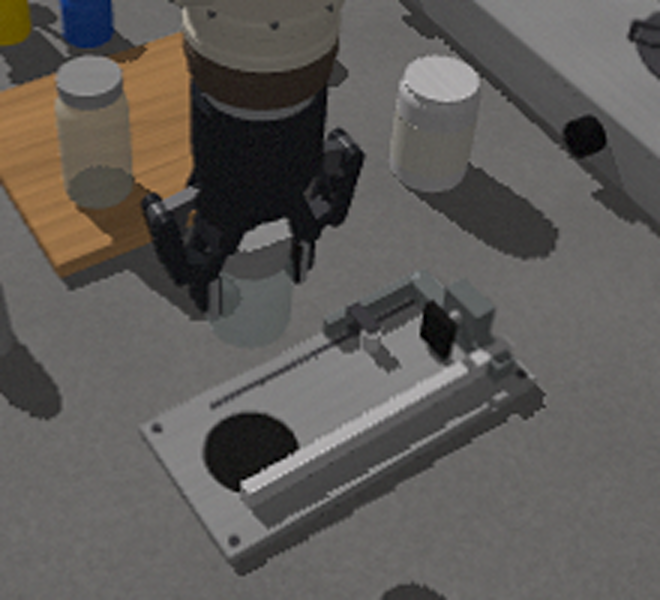

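```bash
python3 - <<'E'
from h import *
c=snap('side')
f=lambda x,y,z:atz(c,180+x/3,150+y/3,z).round(4)
print('disc',f(251,451,.012),'corners',f(142,430,.012),f(238,556,.012),f(540,385,.012))
print('fence top inner edge',f(243,486,.032),f(465,365,.032)); a=f(243,486,.032);b=f(465,365,.032)
print(np.degrees(np.arctan2(b[1]-a[1],b[0]-a[0])))
print('slot',f(212,406,.012),f(325,345,.012)); a=f(212,406,.012);b=f(325,345,.012)
print(np.degrees(np.arctan2(b[1]-a[1],b[0]-a[0])))
print('stop pad face low/top, edges',f(420,305,.06),f(441,355,.022))
# scene depth fence points
P=np.load('P.npy'); m=(P[:,2]>.029)&(P[:,2]<.034)&(P[:,1]<-.2); q=P[m]; print(m.sum(), np.median(q[:,1])); k=np.polyfit(q[:,0],q[:,1],1); print(np.degrees(np.arctan(k[0])),np.polyval(k,[.46,.57,.68]))
E
```

```text
disc [ 0.4834 -0.1922  0.012 ] corners [ 0.4194 -0.1379  0.012 ] [ 0.4346 -0.2624  0.012 ] [ 0.7136 -0.2463  0.012 ]
fence top inner edge [ 0.4578 -0.2261  0.032 ] [ 0.661  -0.2133  0.032 ]
3.6044205391757047
slot [ 0.4763 -0.1429  0.012 ] [ 0.5843 -0.1327  0.012 ]
5.39526456821308
stop pad face low/top, edges [ 0.6481 -0.1647  0.06  ] [ 0.6559 -0.1908  0.022 ]
182 -0.21938657580209048
2.472016066416545 [-0.22465478 -0.21990591 -0.21515703]
```

Request:
apply_moves(commands=[[0.03,0.003,0,0,-1],[0.07,0.003,0,0,-1],[0.11,0.003,0,0,-1],[0.13,0.003,0,0,-1],[0.14,0.003,0,0,-1],[0.144,0.003,0,0,-1],[0.144,0.003,0,0,-1],[0.144,0.003,0,0,-1]])

```text
time: 7.05
ee_pos: [0.4848, -0.188, 0.0472]
tcp_rot: [128.0, 89.7, 37.7]
wrist_force: [-0.3, -0.0, -3.6]
opening: 0.0548
```

Request:
apply_moves(commands=[[0.001,0,0,0,-1],[0.002,0,0,0,-1],[0.003,0,0,0,-1],[0.003,0,0,0,-1]])

```text
time: 7.45
ee_pos: [0.4848, -0.1879, 0.0441]
tcp_rot: [129.4, 89.7, 39.1]
wrist_force: [-0.2, -0.6, -4.0]
opening: 0.0552
```

Request:
apply_moves(commands=[[0.001,0,0,0,-1],[0.002,0,0,0,-1],[0.003,0,0,0,-1],[0.004,0,0,0,-1],[0.004,0,0,0,-1]])

```text
time: 7.95
ee_pos: [0.4847, -0.1879, 0.0399]
tcp_rot: [131.5, 89.7, 41.3]
wrist_force: [0.3, -0.6, -3.6]
opening: 0.0549
```

Request:
apply_moves(commands=[[0.001,0,0,0,-1],[0.0015,0,0,0,-1],[0.0015,0,0,0,-1]])

```text
time: 8.25
ee_pos: [0.4847, -0.1879, 0.0383]
tcp_rot: [133.2, 89.7, 42.9]
wrist_force: [-0.5, -0.1, -4.4]
opening: 0.0548
```

Request:
apply_moves(commands=[[0.001,0,0,0,-1],[0.001,0,0,0,-1]])

```text
time: 8.45
ee_pos: [0.4849, -0.1879, 0.0379]
tcp_rot: [126.4, 89.7, 36.2]
wrist_force: [-0.8, 0.7, 1.9]
opening: 0.055
```

Request:
apply_moves(commands=[[0.001,0,0,0,-1],[0.001,0,0,0,-1]])

```text
time: 8.65
ee_pos: [0.4853, -0.1881, 0.0379]
tcp_rot: [115.2, 89.7, 25.0]
wrist_force: [-1.6, 0.7, 6.0]
opening: 0.0549
```

Contact felt at z 0.038. Releasing partly (opening slightly at a time), then fully.

Request:
apply_moves(commands=[[-0.001,0,0,0,0.45],[-0.001,0,0,0,0.5],[-0.001,0,0,0,0.6],[-0.001,0,0,0,0.8],[-0.001,0,0,0,1],[-0.001,0,0,0,1],[-0.001,0,0,0,1],[-0.001,0,0,0,1],[-0.001,0,0,0,1],[-0.001,0,0,0,1]])

```text
time: 9.65
ee_pos: [0.4852, -0.1881, 0.0389]
tcp_rot: [115.0, 89.7, 24.8]
wrist_force: [-0.3, -0.2, 0.3]
opening: 0.0853
```

Request:
apply_moves(commands=[[-0.01,0,0,0,1],[-0.03,0,0,0,1],[-0.06,0,0,0,1],[-0.1,0,0,0,1],[-0.14,0,0,0,1],[-0.16,0,0.02,0,1],[-0.16,0.04,0.06,0,1],[-0.16,0.07,0.085,0,1],[-0.16,0.07,0.085,0,1],[-0.16,0.07,0.085,0,1]])

```text
time: 10.65
ee_pos: [0.5542, -0.2742, 0.198]
tcp_rot: [136.8, 89.7, 46.5]
wrist_force: [-0.7, 0.4, 0.7]
opening: 0.0852
```

```bash
python3 - <<'E'
from h import *
o=bot.get_obs(); print(o['ee_pos'],o['tcp_rot'],o['time'],o['wrist_force'])
c=snap('wrist'); cv2.imwrite('pics/w2.png',c['frame'])
E
```

```text
[ 0.55415591 -0.27420523  0.19804959] [136.76463893  89.7160195   46.48468612] 10.65 [-0.67925095  0.41118648  0.7408104 ]
```

View pics/w2.png

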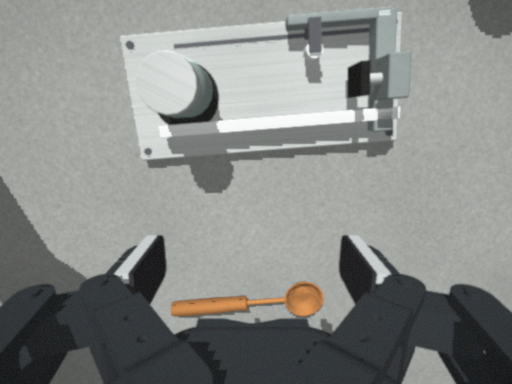

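```bash
python3 - <<'E'
from h import *
c=snap('wrist')
print('jar lid',atz(c,168,85,.092))
C=[atz(c,*p,.012)[:2] for p in [(123,38),(145,159),(397,140),(402,13)]]; print(np.round(C,4)); 
ang=lambda a,b:np.degrees(np.arctan2(b[1]-a[1],b[0]-a[0]))
print('yaw',ang(C[0],C[3]),ang(C[1],C[2]),ang(C[1],C[0])-90,ang(C[2],C[3])-90)
ce=np.mean(C,0); print('centre',ce)
a,b=atz(c,218,121,.032),atz(c,398,110,.032); print('fence',a,b,ang(a,b))
print('pad top',atz(c,349,62,.06),'pad bottom',atz(c,349,96,.02),'roller',atz(c,314,50,.034))
E
```

```text
jar lid [ 0.4871306  -0.18642074  0.092     ]
[[ 0.4227 -0.1334]
 [ 0.4331 -0.2591]
 [ 0.7186 -0.2388]
 [ 0.708  -0.1112]]
yaw 4.462456367108567 4.056460756804897 4.721151377382469 4.7386214847583545
centre [ 0.57061834 -0.18564201]
fence [ 0.52006707 -0.21674656  0.032     ] [ 0.70588028 -0.20634781  0.032     ] 3.203130449895854
pad top [ 0.64273004 -0.16469153  0.06      ] pad bottom [ 0.65794246 -0.19188513  0.02      ] roller [ 0.61588271 -0.14980578  0.034     ]
```

Jar stands upright over the disc (lid at (168,85)), the fence runs (160,130)–(398,112), pad face at about (349,75), roller at (314,50). I'll turn the shut hand about 90° so the fingers' flat sides push, and go in behind the jar.

Request:
apply_moves(commands=[[0,-0.02,-0.02,-0.14,-1],[0,-0.05,-0.04,-0.28,-1],[0,-0.08,-0.06,-0.42,-1],[0,-0.1,-0.075,-0.56,-1],[0,-0.118,-0.082,-0.7,-1],[0,-0.118,-0.082,-0.84,-1],[0,-0.118,-0.082,-0.98,-1],[0,-0.118,-0.082,-1.12,-1],[0,-0.118,-0.082,-1.26,-1],[0,-0.118,-0.082,-1.4,-1],[0,-0.118,-0.082,-1.54,-1],[0,-0.118,-0.082,-1.651,-1]])

```text
time: 11.95
ee_pos: [0.4352, -0.1901, 0.2007]
tcp_rot: [5.5, 89.5, 10.2]
wrist_force: [0.4, -0.6, 0.5]
opening: 0.0004
```

Request:
apply_moves(commands=[[0,0,0,0,-1],[0,0,0,0,-1]])

```text
time: 12.15
ee_pos: [0.4347, -0.1896, 0.2019]
tcp_rot: [-1.2, 89.4, 3.4]
wrist_force: [-0.6, 0.3, 0.2]
opening: 0.0001
```

```bash
cat > st.py <<'E'
from h import *
from scipy.spatial.transform import Rotation as R
def st():
    o=bot.get_obs(); Rt=R.from_euler('xyz',o['tcp_rot'],degrees=True).as_matrix()
    p=np.array(o['ee_pos']); a=np.radians(4.3); S=np.array([[np.cos(a),np.sin(a)],[-np.sin(a),np.cos(a)]])
    print('t',round(o['time'],2),'pos',p.round(4),'local',(S@(p[:2]-[.5705,-.1857])).round(4),'F',np.round(o['wrist_force'],2),'Floc',(S@o['wrist_force'][:2]).round(2))
    print('z axis yaw',np.degrees(np.arctan2(Rt[1,2],Rt[0,2])).round(2),'x',Rt[:,0].round(4)); return Rt
if __name__=='__main__': st(); st()
E
python3 st.py
```

```text
t 12.15 pos [ 0.4347 -0.1896  0.2019] local [-0.1357  0.0063] F [-0.57  0.32  0.17] Floc [-0.54  0.36]
z axis yaw 4.57 x [ 1.010e-02  6.000e-04 -9.999e-01]
t 12.15 pos [ 0.4347 -0.1896  0.2019] local [-0.1357  0.0063] F [-0.57  0.32  0.17] Floc [-0.54  0.36]
z axis yaw 4.57 x [ 1.010e-02  6.000e-04 -9.999e-01]
```

Request:
apply_moves(commands=[[0.03,-0.002,0,0,-1],[0.08,-0.002,0,0,-1],[0.12,-0.002,0,0,-1],[0.15,-0.002,0,0,-1],[0.165,-0.002,0,0,-1],[0.168,-0.002,0,0,-1],[0.168,-0.002,0,0,-1],[0.168,-0.002,0,0,-1]])

```text
time: 12.95
ee_pos: [0.4372, -0.1917, 0.0353]
tcp_rot: [-5.5, 89.3, -1.0]
wrist_force: [-0.1, 1.2, -0.3]
opening: 0.0003
```

```bash
python3 - <<'E'
from st import *
st(); c=snap('wrist'); d=snap('side')
a=cv2.resize(d['frame'][180:330,220:370],(384,384),interpolation=cv2.INTER_CUBIC)
cv2.imwrite('pics/w3.png',cv2.resize(np.hstack([c['frame'],a]),None,fx=.89,fy=.89))
E
```

```text
t 12.95 pos [ 0.4372 -0.1917  0.0353] local [-0.1334  0.004 ] F [-0.06  1.24 -0.3 ] Floc [0.03 1.24]
z axis yaw 4.53 x [ 1.200e-02 -2.000e-04 -9.999e-01]
```

View pics/w3.png

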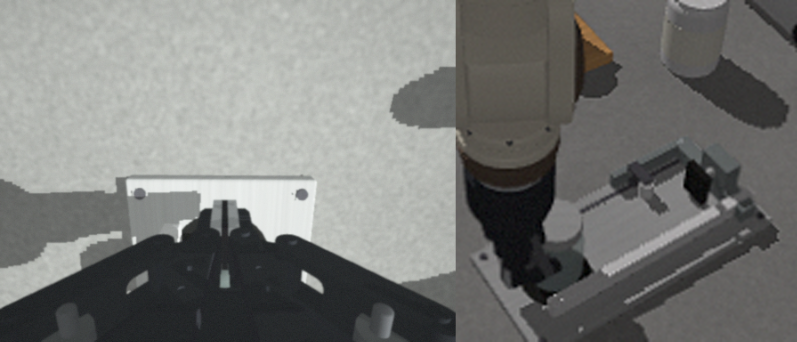

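Request:
apply_moves(commands=[[0,0,0.004,0,-1],[0,0,0.008,0,-1],[0,0,0.012,0,-1],[0,0,0.016,0,-1],[0,0,0.02,0,-1],[0,0,0.025,0,-1],[0,0,0.03,0,-1],[0,0,0.035,0,-1],[0,0,0.04,0,-1],[0,0,0.045,0,-1],[0,0,0.05,0,-1],[0,0,0.055,0,-1]])

```text
time: 14.25
ee_pos: [0.4925, -0.1874, 0.0359]
tcp_rot: [-5.6, 89.3, -1.0]
wrist_force: [-0.5, 0.1, -0.8]
opening: -0.0003
```

```bash
python3 - <<'E'
from st import *
st(); c=snap('scene')
cv2.imwrite('pics/c4.png',cv2.resize(c['frame'][110:220,125:235],(500,500),interpolation=cv2.INTER_CUBIC))
E
```

```text
t 14.25 pos [ 0.4925 -0.1874  0.0359] local [-0.0779  0.0042] F [-0.48  0.09 -0.81] Floc [-0.47  0.12]
z axis yaw 4.55 x [ 1.200e-02 -2.000e-04 -9.999e-01]
```

View pics/c4.png

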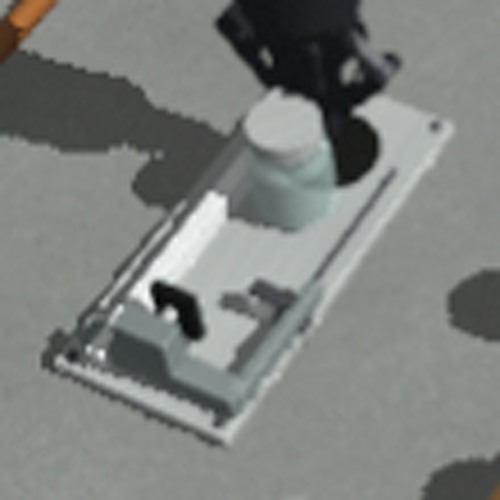

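The jar slides upright ahead of the fingers, lid at crop (285,130), pad at (175,305). Continuing at the same pace to just short of the roller.

Request:
apply_moves(commands=[[0,0,0.005,0,-1],[0,0,0.01,0,-1],[0,0,0.015,0,-1],[0,-0.001,0.02,0,-1],[0,-0.001,0.025,0,-1],[0,-0.001,0.03,0,-1],[0,-0.001,0.034,0,-1],[0,-0.002,0.038,0,-1],[0,-0.002,0.041,0,-1],[0,-0.002,0.044,0,-1],[0,-0.002,0.046,0,-1],[0,-0.002,0.046,0,-1]])

```text
time: 15.5
ee_pos: [0.5396, -0.1857, 0.0366]
tcp_rot: [-6.2, 89.2, -1.6]
wrist_force: [-0.3, -0.5, 0.6]
opening: -0.0002
```

```bash
python3 - <<'E'
from st import *
st(); c=snap('scene')
print([(d['rect'],d['confidence']) for d in cams.spot_in('jar_center','scene')])
E
```

```text
t 15.5 pos [ 0.5396 -0.1857  0.0366] local [-0.0309  0.0023] F [-0.25 -0.5   0.57] Floc [-0.29 -0.48]
z axis yaw 4.56 x [ 1.310e-02 -4.000e-04 -9.999e-01]
[([337.5, 228.4, 364.4, 265.2], 0.73), ([370.2, 215.0, 395.5, 247.1], 0.67), ([270.2, 262.0, 298.6, 301.2], 0.63), ([170.2, 142.3, 191.2, 169.7], 0.57)]
```

Request:
apply_moves(commands=[[0,0,0.002,0,-1],[0,0,0.004,0,-1],[0,0,0.006,0,-1],[0,0,0.008,0,-1]])

```text
time: 16.0
ee_pos: [0.5474, -0.1851, 0.0367]
tcp_rot: [-6.1, 89.3, -1.5]
wrist_force: [-1.4, 0.6, 0.0]
opening: 0.0002
```

Request:
apply_moves(commands=[[0,0,0.002,0,-1],[0,0,0.004,0,-1],[0,0,0.005,0,-1]])

```text
time: 16.3
ee_pos: [0.5526, -0.1847, 0.0368]
tcp_rot: [-6.1, 89.3, -1.6]
wrist_force: [-0.6, -0.7, -1.5]
opening: 0.0
```

Request:
apply_moves(commands=[[0,0,0.001,0,-1],[0,0,0.002,0,-1],[0,0,0.003,0,-1],[0,0,0.004,0,-1]])

```text
time: 16.7
ee_pos: [0.5566, -0.1843, 0.0368]
tcp_rot: [-5.7, 89.3, -1.2]
wrist_force: [-0.9, -0.5, -0.5]
opening: 0.0
```

Request:
apply_moves(commands=[[0,0,0.001,0,-1],[0,0,0.002,0,-1],[0,0,0.003,0,-1],[0,0,0.004,0,-1]])

```text
time: 17.1
ee_pos: [0.5607, -0.184, 0.0368]
tcp_rot: [-5.9, 89.3, -1.4]
wrist_force: [-1.5, -0.4, -1.7]
opening: 0.0002
```

Request:
apply_moves(commands=[[0,0,0.001,0,-1],[0,0,0.002,0,-1],[0,0,0.003,0,-1],[0,0,0.004,0,-1]])

```text
time: 17.5
ee_pos: [0.5646, -0.1838, 0.0369]
tcp_rot: [-6.5, 89.3, -2.0]
wrist_force: [-2.5, -1.0, -0.1]
opening: -0.0
```

Request:
apply_moves(commands=[[0,0,0.001,0,-1],[0,0,0.002,0,-1],[0,0,0.003,0,-1]])

```text
time: 17.8
ee_pos: [0.5676, -0.1835, 0.0369]
tcp_rot: [-6.0, 89.3, -1.5]
wrist_force: [-3.0, -0.1, 0.7]
opening: -0.0001
```

Request:
apply_moves(commands=[[0,0,0.001,0,-1],[0,0,0.002,0,-1],[0,0,0.003,0,-1]])

```text
time: 18.1
ee_pos: [0.5706, -0.183, 0.0369]
tcp_rot: [-4.3, 89.3, 0.3]
wrist_force: [-2.6, 0.7, 0.0]
opening: -0.0002
```

Request:
apply_moves(commands=[[0,0,0.001,0,-1],[0,0,0.002,0,-1],[0,0,0.003,0,-1]])

```text
time: 18.4
ee_pos: [0.5738, -0.1828, 0.0369]
tcp_rot: [-4.3, 89.3, 0.3]
wrist_force: [-2.9, 1.1, -0.5]
opening: -0.0002
```

```bash
python3 st.py
```

```text
t 18.4 pos [ 0.5738 -0.1828  0.0369] local [0.0035 0.0027] F [-2.86  1.08 -0.54] Floc [-2.77  1.3 ]
z axis yaw 4.57 x [ 1.230e-02  1.000e-04 -9.999e-01]
t 18.4 pos [ 0.5738 -0.1828  0.0369] local [0.0035 0.0027] F [-2.86  1.08 -0.54] Floc [-2.77  1.3 ]
z axis yaw 4.57 x [ 1.230e-02  1.000e-04 -9.999e-01]
```

Request:
apply_moves(commands=[[0,0,0.001,0,-1],[0,0,0.002,0,-1],[0,0,0.003,0,-1]])

```text
time: 18.7
ee_pos: [0.5769, -0.1826, 0.0369]
tcp_rot: [-5.1, 89.3, -0.5]
wrist_force: [-3.0, -0.4, -0.8]
opening: -0.0001
```

Request:
apply_moves(commands=[[0,0,0.001,0,-1],[0,0,0.002,0,-1],[0,0,0.002,0,-1]])

```text
time: 19.0
ee_pos: [0.5791, -0.1825, 0.0369]
tcp_rot: [-5.6, 89.3, -1.0]
wrist_force: [-1.7, -0.9, -1.4]
opening: 0.0002
```

Request:
apply_moves(commands=[[0,0,0.001,0,-1],[0,0,0.002,0,-1],[0,0,0.002,0,-1]])

```text
time: 19.3
ee_pos: [0.5813, -0.1823, 0.037]
tcp_rot: [-5.3, 89.3, -0.7]
wrist_force: [-1.0, -0.5, -1.2]
opening: 0.0004
```

Request:
apply_moves(commands=[[0,0,0.001,0,-1],[0,0,0.002,0,-1],[0,0,0.002,0,-1]])

```text
time: 19.6
ee_pos: [0.5838, -0.1821, 0.0372]
tcp_rot: [-5.2, 89.2, -0.7]
wrist_force: [-0.1, 0.2, 0.0]
opening: -0.0
```

Request:
apply_moves(commands=[[0,0,0.001,0,-1],[0,0,0.0015,0,-1],[0,0,0.0015,0,-1]])

```text
time: 19.9
ee_pos: [0.5854, -0.182, 0.0373]
tcp_rot: [-5.4, 89.2, -0.8]
wrist_force: [-0.4, 0.8, 0.3]
opening: -0.0001
```

Request:
apply_moves(commands=[[0,0,0.0005,0,-1],[0,0,0.001,0,-1],[0,0,0.001,0,-1]])

```text
time: 20.2
ee_pos: [0.5864, -0.1819, 0.0373]
tcp_rot: [-5.2, 89.2, -0.6]
wrist_force: [-1.5, 1.9, -0.0]
opening: -0.0001
```

Request:
apply_moves(commands=[[0,0,0.0005,0,-1],[0,0,0.001,0,-1],[0,0,0.001,0,-1]])

```text
time: 20.5
ee_pos: [0.5872, -0.1817, 0.0372]
tcp_rot: [-4.8, 89.2, -0.2]
wrist_force: [-4.1, 1.1, -0.4]
opening: 0.0003
```

Request:
apply_moves(commands=[[0,0,0.0005,0,-1],[0,0,0.0005,0,-1],[0,0,0.0005,0,-1]])

```text
time: 20.8
ee_pos: [0.5875, -0.1817, 0.0372]
tcp_rot: [-4.7, 89.3, -0.2]
wrist_force: [-4.0, 0.6, 1.9]
opening: 0.0001
```

Request:
apply_moves(commands=[[0,0,0.0007,0,-1],[0,0,0.0007,0,-1],[0,0,0.0007,0,-1]])

```text
time: 21.1
ee_pos: [0.5879, -0.1817, 0.0372]
tcp_rot: [-4.8, 89.3, -0.2]
wrist_force: [-5.1, 0.7, 2.1]
opening: -0.0003
```

Request:
apply_moves(commands=[[0,0,0.001,0,-1],[0,0,0.001,0,-1],[0,0,0.001,0,-1]])

```text
time: 21.4
ee_pos: [0.5883, -0.1816, 0.0372]
tcp_rot: [-4.8, 89.4, -0.3]
wrist_force: [-6.8, -0.2, 1.9]
opening: -0.0
```

Request:
apply_moves(commands=[[0,0,0.001,0,-1],[0,0,0.001,0,-1],[0,0,0.001,0,-1]])

```text
time: 21.7
ee_pos: [0.5885, -0.1816, 0.0372]
tcp_rot: [-5.4, 89.4, -0.9]
wrist_force: [-7.9, 0.0, 4.6]
opening: -0.0001
```

Request:
apply_moves(commands=[[0,0,0.0014,0,-1],[0,0,0.0014,0,-1],[0,0,0.0014,0,-1]])

```text
time: 22.0
ee_pos: [0.5889, -0.1816, 0.0372]
tcp_rot: [-6.6, 89.6, -2.0]
wrist_force: [-9.6, 0.7, 5.1]
opening: 0.0003
```

```bash
python3 - <<'E'
from st import *
st(); c=snap('side'); d=snap('scene'); st()
a=cv2.resize(c['frame'][200:320,250:370],(390,390),interpolation=cv2.INTER_CUBIC)
b=cv2.resize(d['frame'][120:220,125:225],(390,390),interpolation=cv2.INTER_CUBIC)
cv2.imwrite('pics/s5.png',np.hstack([a,b]))
E
```

```text
t 22.0 pos [ 0.5889 -0.1816  0.0372] local [0.0186 0.0027] F [-9.63  0.71  5.14] Floc [-9.55  1.43]
z axis yaw 4.53 x [ 7.6e-03 -3.0e-04 -1.0e+00]
t 22.1 pos [ 0.5889 -0.1816  0.0372] local [0.0186 0.0027] F [-10.     0.36   4.63] Floc [-9.94  1.11]
z axis yaw 4.53 x [ 7.6e-03 -3.0e-04 -1.0e+00]
```

View pics/s5.png

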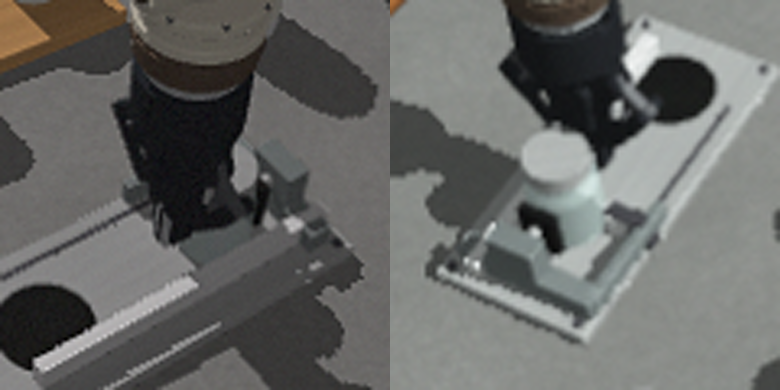

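Request:
apply_moves(commands=[[0,0,-0.001,0,-1],[0,0,-0.002,0,-1],[0,0,-0.004,0,-1],[0,0,-0.008,0,-1],[0,0,-0.015,0,-1],[0,0,-0.025,0,-1],[0,0,-0.04,0,-1],[0,0,-0.06,0,-1],[0,0,-0.07,0,-1],[0,0,-0.07,0,-1]])

```text
time: 23.1
ee_pos: [0.518, -0.1873, 0.0369]
tcp_rot: [-7.3, 89.5, -2.8]
wrist_force: [0.1, -0.2, 0.0]
opening: -0.0002
```

Request:
apply_moves(commands=[[-0.03,0,0,0,-1],[-0.08,0,0,0,-1],[-0.13,0,-0.03,0,-1],[-0.17,0,-0.06,0,-1],[-0.2,0,-0.06,0,-1],[-0.2,0,-0.06,0,-1],[-0.2,0,-0.06,0,-1]])

```text
time: 23.8
ee_pos: [0.4575, -0.1922, 0.2373]
tcp_rot: [-11.6, 89.4, -7.1]
wrist_force: [0.4, 0.9, -0.4]
opening: 0.0002
```

```bash
python3 - <<'E'
from st import *
st(); c=snap('side'); d=snap('scene')
a=cv2.resize(c['frame'][200:320,250:370],(390,390),interpolation=cv2.INTER_CUBIC)
b=cv2.resize(d['frame'][120:220,125:225],(390,390),interpolation=cv2.INTER_CUBIC)
cv2.imwrite('pics/s6.png',np.hstack([a,b]))
E
```

```text
t 23.8 pos [ 0.4575 -0.1922  0.2373] local [-0.1132  0.002 ] F [ 0.44  0.94 -0.37] Floc [0.51 0.9 ]
z axis yaw 4.48 x [ 0.0103 -0.0013 -0.9999]
```

View pics/s6.png

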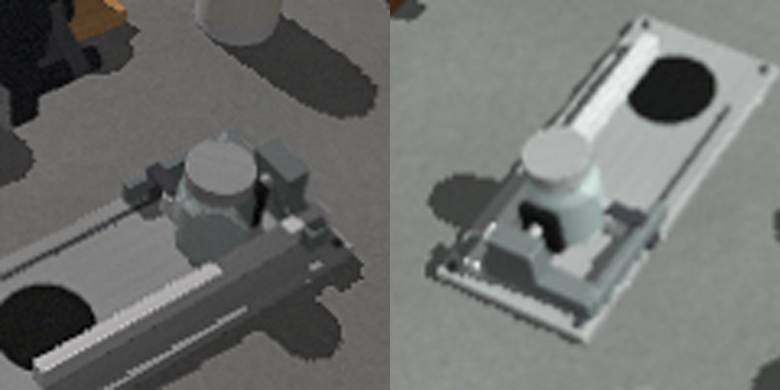

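```bash
python3 - <<'E'
import cv2,numpy as np
a=cv2.imread('pics/s5.png',0).astype(np.float32);b=cv2.imread('pics/s6.png',0).astype(np.float32)
w=(slice(125,195),slice(510,610))
print('lid shift scene px', np.array(cv2.phaseCorrelate(a[w],b[w],cv2.createHanningWindow((100,70),cv2.CV_32F))[0])/3.9)
w=(slice(250,340),slice(430,620)); print('ref',np.array(cv2.phaseCorrelate(a[w],b[w],cv2.createHanningWindow((190,90),cv2.CV_32F))[0])/3.9)
from st import *
c=snap('scene'); u,v=125+(560-390)/3.9,120+158/3.9
p=atz(c,u,v,.092); q=atz(c,u+1,v,.092),atz(c,u,v+1,.092)
A=np.radians(4.3); S=np.array([[np.cos(A),np.sin(A)],[-np.sin(A),np.cos(A)]])
print('jar local',S@(p[:2]-[.5705,-.1857]),'per px',[S@(x-p)[:2] for x in q])
E
```

```text
lid shift scene px [-0.10647954  0.02280715]
ref [-0.02092089  0.00315421]
jar local [0.05917393 0.00670663] per px [array([-0.00124693,  0.00248966]), array([0.0029805 , 0.00194802])]
```

Request:
apply_moves(commands=[[0,-0.03,0.02,0.14,-1],[0,-0.06,0.05,0.28,-1],[0,-0.09,0.08,0.42,-1],[0,-0.0945,0.11,0.56,-1],[0,-0.0945,0.14,0.7,-1],[0,-0.0945,0.1556,0.84,-1],[0,-0.0945,0.1556,0.98,-1],[0,-0.0945,0.1556,1.12,-1],[0,-0.0945,0.1556,1.26,-1],[0,-0.0945,0.1556,1.4,-1],[0,-0.0945,0.1556,1.54,-1],[0,-0.0945,0.1556,1.571,-1]])

```text
time: 25.15
ee_pos: [0.6193, -0.2735, 0.2339]
tcp_rot: [110.5, 89.8, 24.7]
wrist_force: [0.1, -0.5, 1.0]
opening: 0.0002
```

Request:
apply_moves(commands=[[0,0,0,0,-1],[0,0,0,0,-1]])

```text
time: 25.35
ee_pos: [0.6192, -0.2732, 0.2322]
tcp_rot: [148.8, 89.8, 63.1]
wrist_force: [0.9, 0.2, -0.7]
opening: 0.0005
```

```bash
python3 - <<'E'
from st import *
st(); c=snap('wrist'); cv2.imwrite('pics/w7.png',c['frame'])
E
```

```text
t 25.35 pos [ 0.6192 -0.2732  0.2322] local [ 0.042  -0.0909] F [ 0.88  0.18 -0.75] Floc [0.89 0.11]
z axis yaw -85.71 x [ 0.0013  0.0026 -1.    ]
```

View pics/w7.png

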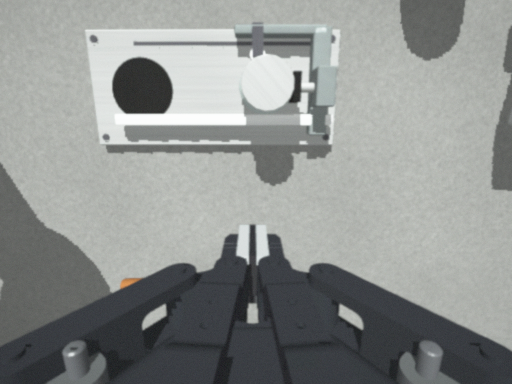

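```bash
python3 - <<'E'
from st import *
c=snap('wrist'); A=np.radians(4.3); S=np.array([[np.cos(A),np.sin(A)],[-np.sin(A),np.cos(A)]])
C=[atz(c,*p,.012)[:2] for p in [(87,30),(102,144),(333,144),(340,30)]]; ce=np.mean(C,0); print(ce)
L=lambda u,v,z:(S@(atz(c,u,v,z)[:2]-ce)).round(4)
g=cv2.cvtColor(c['frame'],cv2.COLOR_BGR2GRAY)
print('lid',L(268,83,.092),'lid top/bot',L(268,55,.092),L(268,111,.092),'l/r',L(241,83,.092),L(295,83,.092))
print('disc',L(142.5,88.5,.012),'fence inner top',L(130,115,.032),L(220,114,.032),L(308,114,.032),'pad',L(294,85,.06))
E
```

```text
[ 0.57015703 -0.18545598]
lid [0.0579 0.0001] lid top/bot [0.0576 0.0238] [ 0.0582 -0.0248] l/r [0.0331 0.0001] [0.0827 0.0001]
disc [-0.0864  0.0013] fence inner top [-0.0964 -0.0289] [ 0.0067 -0.0279] [ 0.1072 -0.0279] pad [0.0862 0.001 ]
```

Jar axis is on the centre line (local y ≈ 0.0 mm) and the pad face is 28 mm beyond it, so it is against both the fence and the stop. Handing in.

```bash
python3 -c "
from workcell import bot
print(bot.job_done())"
```

```text
the job is handed in; nothing more can be done
None
```

I stood the jar on the rubber disc and let go. I then pushed it past the roller with the shut fingers until it pressed on the end stop, backed the hand off slowly and handed the job in at about 25.5 s. No verdict was reported.

**Push force:** The roller resisted with about 3 N. The push then eased to nearly nothing and rose to about 10 N against the stop, below the 15 N limit. That is wrist force, which includes some friction.

**Last look, wrist camera:** The jar is upright, with its axis 0 mm off the plate's centre line, so it is at the fence. The stop pad's face is 28 mm ahead of the axis, so it is at the stop. It sits beyond the roller and nothing touches it.

**After backing off:** The lid moved by only about 0.1 pixel, so the jar did not spring back.

**Disagreement:** A rough estimate from the scene camera put the jar about 7 mm off the centre line. I trusted the closer wrist view. The contact forces on the fence, stop and roller after release could not be measured directly.

**Other things:** I saw no sign of anything else moving, but I did not measure their positions at the end.

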